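Hold a bonsai stand down under the bench clamp

ROBOT

A 6-joint arm with a two-finger parallel gripper is mounted at the origin on the work surface. World frame = base frame: x ahead of the robot, y to its left, z up, the work surface at z = 0. Lengths are in m, angles in rad, forces in N, time in s.
With the tool pointing down it reaches from about 0.375 to 0.9 m from the base axis. Payload 3.1 kg.
Tool frame: the origin (TCP) lies on the centre line of the jaws, within the pads' length; the fingertips stand 8 mm ahead of it and the grasp point (between the pads) lies 11 mm behind it; z points along the fingers, y is the line along which they close (so a half turn about z gives the same grasp; the last joint's range is limited). The gripper opens to 87 mm and grips with 3 to 60 N. Pads are 19 mm wide; open, the fingers measure 117 mm over their backs; the gripper's body (75 mm by 190 mm) begins 51 mm behind the grasp point.
Start: joints at [0.976, 0.527, 1.433, -0, 1.181, -0.178], TCP at [0.253, 0.571, 0.231] pointing down, gripper open.
Joint ranges: [-3.08, 3.08], [-0.75, 2.2], [0.22, 2.44], [-1.43, 4.57], [0, 2.65], [-2.85, 2.85]. Speed limits (rad/s): [2.79, 2.79, 3.14, 3.14, 3.14, 3.14].

INTERFACE

Orientations are given as a unit quaternion [x, y, z, w].
In Python, from rig import robot gives the robot as it stands. The module is installed in compiled form; this text tells all that it offers.
- The arm moves only by the tool send_rows, never from a script. Its argument "increments" is one flat list of numbers, 7 for each row, row after row: the turn, a rotation vector about the world's x, y, z in rad, then the shift along the world's x, y, z in cm, then the opening, from 0 (shut) to 1 (fully open). A call has 1 to 20 rows; each row shifts and turns the commanded pose from where the row before left it; what a row does not reach is not made up. A row lasts 1/12 s, in which the tool goes at most 41.7 mm and 7.16 degrees, less where a joint would pass 70% of its speed; a pose out of reach is approached as far as the arm can. A call is refused whole if a number of a shift passes 4.17 or a number of a turn 0.125, either way. A call with a gripper value outside its range is refused whole. The fingers move at their own pace and stop on an object; "newtons" is the grip in N (left out, the last holds). Time passes only in rows, so rows that do not move let the fingers close. It gives the time, the measured TCP pose, the force, the opening and the grip force at its end, in the units of the state.
- robot.get_obs(): the state, without advancing time (a new reading comes with each control period).
- robot.camera(name): name is "scene" or "side" or "wrist"; returns a dict with "image" (480x640x3 uint8, red, green, blue), "range_z" (480x640 float32, m along the optical axis (not along the pixel's ray), 0 where there is no reading), "fx", "fy", "cx", "cy" (pixels), "dist_coeffs" ([k1, k2, p1, p2, k3] as OpenCV has them; the pictures are not rectified), "R" (3x3) and "t" (3): a world point X has camera coordinates R X + t. Camera axes: x right, y down, z forward; pixel columns grow to the right and rows downward; lengths in m; the calibration is good to about 2 mm. A picture is of the moment at which its call begins.
- robot.hand_in(): hands the job in; it is judged then, once.
The state is a dict: "time": time; "q": joint angles; "joint_velocities": joint speeds; "joint_torque": joint torques, N m; "position": TCP position; "tool_rot": TCP orientation; "ft_force": force on the tool from outside, world axes, zero at the start; "moment": the same for the moment, N m; "grip_width": finger opening in m; "grip_force": force on a finger pad.
Only numpy, scipy, OpenCV 4.12 (cv2) and the standard library are available. Lean on these libraries where they do the work, as an engineer would, in place of code of your own. Each camera call takes 0.05 s, during which the arm holds its last target. There are 200 camera calls.

TASK

Clamp the dark wooden bonsai stand down where it lies so that its near end can be sanded: lay the pale beech block flat on the stand under the blue bench clamp's foot, so that the foot does not mark the finish, and let go of it. Turn the clamp's T-handle clockwise until the foot meets the block, then snug it up by feel, firmly but without forcing it, and let go. Do not shift the stand or disturb the other things on the bench.

Things in the scene. Friction and masses are not known exactly. Their poses are not given: they have to be found in the camera images.
- clamp: Blue cast-iron hold-down clamp bolted to the bench. Origin: bench surface straight under the screw axis; x points from screw axis to column, z up. Column 32 x 34 mm centred at x = 100 mm; foot flange 80 mm wide, x = 63 to 153; arm 26 mm wide from column to a boss of 38 mm diameter about the screw, arm and boss from 92 to 130 mm above the bench. Its throat is open to -x and to both y sides.
- screw_foot (a point): Centre of the flat underside of the screw's plain steel foot (round, 20 mm diameter), on the screw axis. At the start 58 to 61 mm above the bench: 6 to 9 mm above the block's top once that lies on the stand. Screw, foot and T-handle turn as one about the vertical axis: clockwise from above lowers them, 5 mm per turn, and they stay where they are left.
- screw_hub (a point): Middle of the steel T-handle: on the screw axis, on the bar's centre line, 111 mm above the foot's underside. Bar level, 9 mm diameter, 100 mm between the centres of its 15 mm ball ends, through a hub of 22 mm diameter, 26 mm high. It turns freely at about 0.05 N m (1 to 2 N sideways at 35 mm from the axis) until the foot meets the block.
- screw_bar_end (a point): Centre of one ball end of the T-handle, 50 mm from the axis; the other lies opposite. The bar may point any way at the start. Once the foot meets the block, resistance climbs steeply, by about 0.05 N m per 10 N of clamping: over-tight within half a radian. Snug: about 0.2 N m, a steady push of 6 N square to the bar at 35 mm out, clamps with some 35 N; under 20 N is too loose, over 60 N too tight.
- stand: Dark red-brown wooden bonsai stand, loose on the bench under the clamp: board 240 x 150 x 14 mm on two 16 mm high rails, flat top 30 mm above the bench, about 0.75 kg. Origin: middle of its underside; x along its length, roughly along the clamp's x. The foot is above the board, at least 30 mm from its far end. It must stay within 15 mm of where it lies.
- block_center (a point): Centre of the pale beech block, 160 x 40 x 22 mm (its x, y, z), about 0.12 kg, lying flat on the bench at the left or the right at the start; both ends alike. It must end flat on the stand, with the screw axis at least 10 mm in from its ends and within 12 mm of its lengthwise middle line.
- sanding_block: Cork sanding block with red-brown abrasive under it, 110 x 62 x 32 mm, loose, on the bench on the other side from the beech block; not used now. Origin: middle of its underside.
- potted_tree: Small bonsai in a blue 110 x 80 x 45 mm pot, about 0.2 m high in all, loose; leave alone. Origin: middle of its underside.
- wire_spool: Black spool of copper wire, 90 mm diameter, 30 mm high, loose; leave alone. Origin: middle of its underside.
- wound_paste: Jar with a green cap, 56 mm diameter, 70 mm high, loose; leave alone. Origin: middle of its underside.
- bench_brush: Hand brush lying on the bench, loose; leave alone. Its x runs along it.
- shears: Dark steel bonsai shears, 165 mm long, lying on the bench, loose; leave alone. Its x runs along them.
There are look-alikes about, which are no part of the job. Of the things shaped like the clamp, the blue one is meant. Of the things that look like the part that bears block_center, take the one that is farthest from the robot's base at the start.

How it is judged:
By the outcome, as a careful person would: the job done as asked, in the order asked, and still so for the second after the job is handed in, with the robot touching nothing.
It also fails if it takes over 72 s, if anything falls off the work surface, if the arm or the gripper's body presses on something with over 40 N, if the wrist force passes 120 N, or if a joint passes its speed limit or range.

## Working session

There is one attempt and no reset: what is moved stays moved. The work goes in short steps, Python scripts to look and compute and a tool call to move; the robot and the scene stay as the last step left them, time stands still between calls to the robot, and variables do not carry over. Pictures are saved under pics/ and viewed, at most 10 in all, crops included, and the job is handed in when it is done.

Besides the shell and the picture viewer there is one more tool, called after "Emit:" by a JSON object that holds its "name" and its "arguments", one argument or row to a line. send_rows: Moves the arm, as the interface text tells. Its arguments: {"type":"object","properties":{"increments":{"type":"array"},"newtons":{"type":"number"}},"required":["increments"]}

```bash
mkdir -p pics; cat > h.py <<'E'
import numpy as np, cv2
from rig import robot
def cam(n):
    c=robot.camera(n); np.savez(f'{n}.npz',**c); return c
def K(c): return np.array([[c['fx'],0,c['cx']],[0,c['fy'],c['cy']],[0,0,1.]])
def ray(c,uv):
    p=cv2.undistortPoints(np.array(uv,float).reshape(-1,1,2),K(c),np.array(c['dist_coeffs'],float)).reshape(-1,2)
    d=np.c_[p,np.ones(len(p))]@c['R']; return -c['R'].T@c['t'],d
def onz(c,uv,z):
    o,d=ray(c,uv); return o+d*((z-o[2])/d[:,2])[:,None]
def cloud(c):
    v,u=np.mgrid[0:480,0:640]; o,d=ray(c,np.c_[u.ravel(),v.ravel()])
    P=(o+d*c['range_z'].reshape(-1,1)).reshape(480,640,3); P[c['range_z']==0]=np.nan; return P
def proj(c,X):
    return cv2.projectPoints(np.array(X,float).reshape(-1,3),cv2.Rodrigues(np.array(c['R']))[0],np.array(c['t'],float),K(c),np.array(c['dist_coeffs'],float))[0].reshape(-1,2)
def save(c,n): cv2.imwrite(f'pics/{n}.png',c['image'][:,:,::-1])
E
python3 - <<'E'
from h import *
o=robot.get_obs(); print(o)
for n in('scene','side'):
    c=cam(n); save(c,n+'0'); print(n,-c['R'].T@c['t'])
E
```

```text
{'time': 0.0, 'q': array([ 9.75484427e-01,  5.28429630e-01,  1.43388575e+00,  9.49514448e-06,
        1.18137911e+00, -1.78480388e-01]), 'joint_velocities': array([ 0.00080566, -0.00057658, -0.00027229, -0.00075057, -0.00170398,
        0.0005643 ]), 'joint_torque': array([ 1.47881568e-03, -4.40036631e+01, -1.76594245e+01,  6.31992845e-02,
        5.81065868e-02, -1.71415581e-04]), 'position': array([0.252601  , 0.57091371, 0.22959932]), 'tool_rot': array([ 2.06911853e-01,  9.78359024e-01, -9.71579301e-04, -4.00592377e-04]), 'ft_force': array([0.0275262 , 0.02976648, 0.69591809]), 'moment': array([-0.0208247 ,  0.01599541,  0.02717788]), 'grip_force': 0.0, 'grip_width': 0.08713420557761423}
scene [1.40283617 0.10827509 1.09614378]
side [ 0.04153611 -1.00764857  1.15495753]
```

View pics/scene0.png

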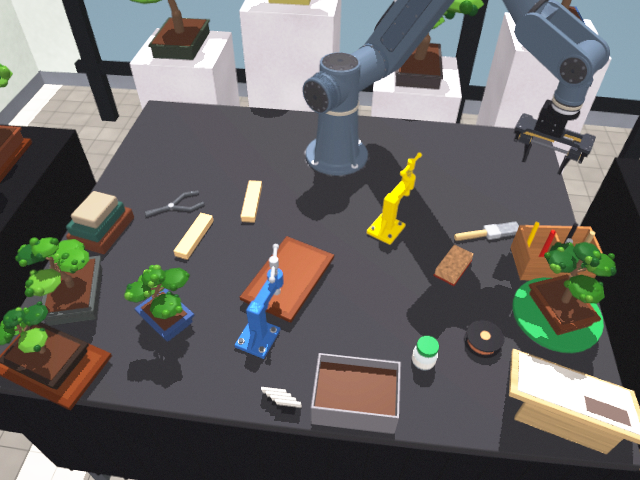

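View pics/side0.png

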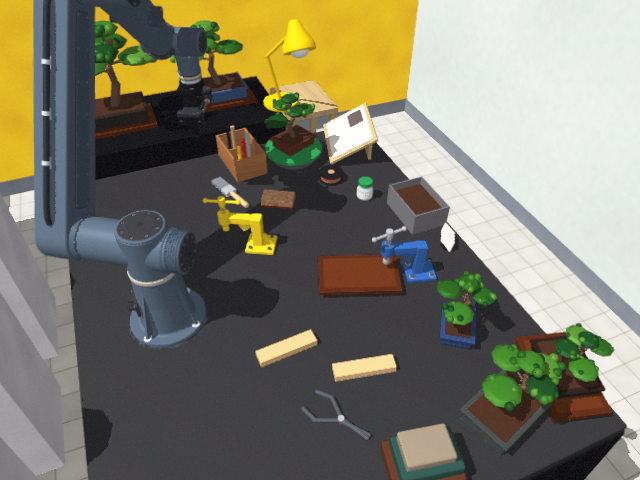

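The scene view shows the blue clamp (262,310) over the red-brown stand (288,278). There are two beech blocks, at (194,236) and (251,201); the first is farther from the base. The side view shows the same blocks at (364,367) and (286,347), and the T-handle at (389,236).

```bash
cat > m.py <<'E'
from h import *
for n in('scene','side'):
    c=dict(np.load(n+'.npz')); P=cloud(c); hsv=cv2.cvtColor(c['image'],cv2.COLOR_RGB2HSV)
    H,S,V=[hsv[...,i].astype(int) for i in range(3)]
    x,y,z=P[...,0],P[...,1],P[...,2]
    inw=(x>.2)&(x<.95)&(y>-.45)&(y<.3)
    def blobs(m,name,zz,mn=150):
        m=cv2.morphologyEx((m&inw).astype(np.uint8),cv2.MORPH_OPEN,np.ones((3,3)))
        for k in cv2.findContours(m,cv2.RETR_EXTERNAL,cv2.CHAIN_APPROX_NONE)[0]:
            if cv2.contourArea(k)<mn: continue
            w=onz(c,k.reshape(-1,2),zz); r=cv2.minAreaRect((w[:,:2]*1000).astype(np.float32))
            mm=np.zeros((480,640),np.uint8); cv2.drawContours(mm,[k],-1,1,-1)
            print(n,name,'rect mm',np.round(r[0]),np.round(r[1]),round(r[2],1),'zmed',np.round(np.nanpercentile(z[mm>0],[10,50,90]),3))
    blobs((H>10)&(H<28)&(S>40)&(V>150)&(z>.012)&(z<.03),'beech',.022)
    blobs((H<12)&(S>100)&(z>.02)&(z<.045),'stand',.03,800)
    m=inw&(S<60)&(z>.14)&(z<.2)&(x>.45); q=P[m]; print(n,'steel',len(q))
    for a in np.arange(.14,.2,.01):
        s=q[(q[:,2]>=a)&(q[:,2]<a+.01)]
        if len(s): print('  z',round(a,2),len(s),np.round(s.min(0),3),np.round(s.max(0),3),np.round(s.mean(0),3))
    b=inw&(H>100)&(H<125)&(S>120)&(z>.07)&(z<.14); q=P[b]
    b2=b&(z>.122); q=P[b2]; q=q[(q[:,1]>-.1)|True]; print(n,'blue top',len(q), cv2.minAreaRect((q[:,:2]*1000).astype(np.float32)))
E
python3 m.py
```

```text
scene stand rect mm [558. -72.] [152. 245.] 70.2 zmed [0.027 0.03  0.033]
scene steel 237
  z 0.14 8 [ 0.636 -0.309  0.141] [ 0.731 -0.083  0.149] [ 0.662 -0.14   0.145]
  z 0.15 5 [ 0.635 -0.355  0.15 ] [ 0.767 -0.081  0.159] [ 0.663 -0.14   0.154]
  z 0.16 23 [ 0.58  -0.407  0.16 ] [ 0.744 -0.077  0.17 ] [ 0.654 -0.128  0.166]
  z 0.17 148 [ 0.581 -0.099  0.17 ] [ 0.692 -0.077  0.18 ] [ 0.64  -0.087  0.174]
  z 0.18 53 [ 0.625 -0.33   0.18 ] [ 0.703 -0.079  0.19 ] [ 0.637 -0.093  0.183]
scene blue top 248 ((683.2634887695312, -100.60204315185547), (35.491058349609375, 132.4774932861328), 75.27780151367188)
side beech rect mm [ 427. -369.] [ 45. 160.] 78.0 zmed [0.017 0.02  0.023]
side beech rect mm [ 272. -237.] [146.  46.] 3.9 zmed [0.017 0.02  0.023]
side stand rect mm [550. -77.] [156. 239.] 69.7 zmed [0.025 0.029 0.032]
side steel 196
  z 0.14 12 [ 0.625 -0.345  0.14 ] [ 0.729 -0.089  0.149] [ 0.653 -0.176  0.145]
  z 0.15 15 [ 0.623 -0.407  0.151] [ 0.757 -0.087  0.16 ] [ 0.644 -0.135  0.156]
  z 0.16 60 [ 0.577 -0.404  0.161] [ 0.77  -0.078  0.17 ] [ 0.634 -0.102  0.167]
  z 0.17 91 [ 0.575 -0.101  0.17 ] [ 0.688 -0.076  0.18 ] [ 0.631 -0.09   0.174]
  z 0.18 18 [ 0.62  -0.102  0.18 ] [ 0.638 -0.081  0.185] [ 0.63  -0.092  0.182]
side blue top 124 ((673.5408935546875, -105.60344696044922), (39.386138916015625, 129.1930389404297), 68.94192504882812)
```

```bash
cat > m2.py <<'E'
from h import *
for n in('scene','side'):
    c=dict(np.load(n+'.npz')); P=cloud(c); hsv=cv2.cvtColor(c['image'],cv2.COLOR_RGB2HSV)
    H,S,V=[hsv[...,i].astype(int) for i in range(3)]; x,y,z=P[...,0],P[...,1],P[...,2]
    m=(x>.2)&(x<.6)&(y>-.5)&(y<-.15)&(V>120)&(H>10)&(H<32)&(S>30)&(z<.04)
    for k in cv2.findContours(cv2.morphologyEx(m.astype(np.uint8),cv2.MORPH_OPEN,np.ones((3,3))),cv2.RETR_EXTERNAL,cv2.CHAIN_APPROX_NONE)[0]:
        if cv2.contourArea(k)<100: continue
        w=onz(c,k.reshape(-1,2),.022); print(n,cv2.minAreaRect((w[:,:2]*1000).astype(np.float32)))
    q=P[(x>.565)&(x<.70)&(y>-.11)&(y<-.065)&(z>.165)&(z<.179)]
    print(n,len(q),cv2.fitLine((q[:,:2]*1000).astype(np.float32),cv2.DIST_HUBER,0,.01,.01).ravel(),q.min(0),q.max(0))
    print(proj(c,[[.632,-.088,.171],[.575,-.088,.171],[.69,-.088,.171]]))
    q=P[(z>.006)&(z<.2)&(y<-.3)&(y>-.5)&(x>.2)&(x<.6)]; 
    save(dict(image=cv2.resize(c['image'][170:310,200:340] if n=='scene' else c['image'][200:320,340:460],(560,560))),n+'crop')
E
python3 m2.py
python3 -c "
import cv2,numpy as np
cv2.imwrite('pics/c.png',np.hstack([cv2.resize(cv2.imread('pics/%scrop.png'%n),(400,400)) for n in('scene','side')]))"
```

```text
scene ((438.9884033203125, -362.6610412597656), (53.5006103515625, 177.5898895263672), 78.48604583740234)
scene 164 [ 9.9541175e-01  9.5684193e-02  6.4110382e+02 -8.6434120e+01] [ 0.58049333 -0.09972052  0.16611424] [ 0.69186438 -0.0761799   0.17898562]
[[273.88716851 261.40910029]
 [278.21258029 243.4246003 ]
 [269.20632616 280.90177056]]
side ((426.9386291503906, -370.6960754394531), (53.922420501708984, 163.66421508789062), 78.19830322265625)
side ((272.95660400390625, -238.77328491210938), (149.76605224609375, 54.03024673461914), 3.789090633392334)
side 126 [ 9.9522567e-01  9.7600557e-02  6.3178082e+02 -9.0886604e+01] [ 0.57492359 -0.10248299  0.16564403] [ 0.68772908 -0.07584916  0.17877019]
[[389.01779531 233.27431521]
 [370.85690444 238.49074382]
 [407.07183936 228.08803936]]
```

View pics/c.png

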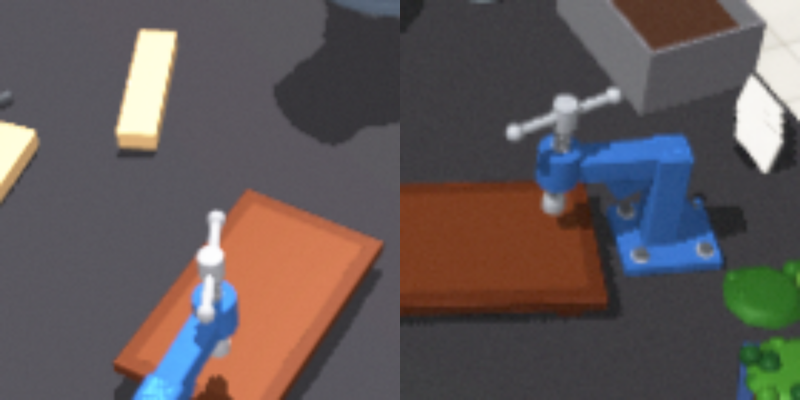

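Emit:
{"name": "send_rows", "arguments": {
  "increments": [0,0,0.07,2,-3,0.9,0.75,0,0,0.07,2,-3,0.9,0.75,0,0,0.07,2,-3,0.9,0.75,0,0,0,2,-3,0.9,0.75,0,0,0,2,-3,0.9,0.75,0,0,0,2,-3,0.9,0.75,0,0,0,2,-3,0.9,0.75,0,0,0,2,-3,0.9,0.75,0,0,0,2,-3,0.9,0.75,0,0,0,2,-3,0.9,0.75,0,0,0,2,-3,0.9,0.75,0,0,0,2,-3,0.9,0.75,0,0,0,0,-4,0,0.75,0,0,0,0,-4,0,0.75,0,0,0,0,-4,0,0.75,0,0,0,0,-4,0,0.75,0,0,0,0,-4,0,0.75,0,0,0,0,-4,0,0.75,0,0,0,0,-4,0,0.75,0,0,0,0,-4,0,0.75]
}}

```text
time: 1.77
position: [0.4923, -0.1102, 0.3383]
tool_rot: [0.103, 0.995, 0.0, -0.0]
ft_force: [0.8, -0.0, 0.3]
grip_width: 0.0657
grip_force: 0.0
```

The crops show the bar running roughly along world x, tilted about +5°, with the foot hanging above the board near its far end. Next I go above the block's near end.

Emit:
{"name": "send_rows", "arguments": {
  "increments": [0,0,0,-1.5,-3,-1,0.75,0,0,0,-1.5,-3,-1,0.75,0,0,0,-1.5,-3,-1,0.75,0,0,0,-1.5,-3,-1,0.75,0,0,0,-1.5,-3,-1,0.75,0,0,0,-1.5,-3,-1,0.75,0,0,0,-1.5,-3,-1,0.75,0,0,0,-1.5,-3,-1,0.75,0,0,0,0,0,0,0.75]
}}

```text
time: 2.52
position: [0.3702, -0.3531, 0.2565]
tool_rot: [0.106, 0.994, -0.0, -0.001]
ft_force: [-0.5, 0.3, -0.3]
grip_width: 0.0654
grip_force: 0.0
```

```bash
cat > w.py <<'E'
import sys
from h import *
o=robot.get_obs(); c=cam('wrist'); save(c,sys.argv[1]); P=cloud(c)
print(o['position'],o['q'],'cam',-c['R'].T@c['t'])
hsv=cv2.cvtColor(c['image'],cv2.COLOR_RGB2HSV); H,S,V=[hsv[...,i].astype(int) for i in range(3)]
m=(V>120)&(H>10)&(H<32)&(S>30)&(P[...,2]<.07)&(P[...,2]>.012)
for k in cv2.findContours(cv2.morphologyEx(m.astype(np.uint8),cv2.MORPH_OPEN,np.ones((3,3))),cv2.RETR_EXTERNAL,cv2.CHAIN_APPROX_NONE)[0]:
    if cv2.contourArea(k)<600: continue
    mm=np.zeros((480,640),np.uint8); cv2.drawContours(mm,[k],-1,1,-1); zt=np.nanmedian(P[...,2][mm>0])
    w=onz(c,k.reshape(-1,2),zt); print('beech',zt,cv2.minAreaRect((w[:,:2]*1000).astype(np.float32)), k.min((0,1)),k.max((0,1)))
E
python3 w.py w1
```

```text
[ 0.37022482 -0.35311542  0.25654773] [-0.97892257  0.3427417   1.68094351 -0.0028428   1.11888643 -2.33651045] cam [ 0.292038   -0.33652     0.41065304]
beech 0.02162702397501462 ((429.329833984375, -364.0360107421875), (39.835941314697266, 160.15005493164062), 78.22138214111328) [290 176] [333 332]
beech 0.021640986412740315 ((284.494873046875, -232.2227783203125), (125.8130111694336, 41.67015838623047), 3.8106679916381836) [388   0] [463 149]
```

View pics/w1.png

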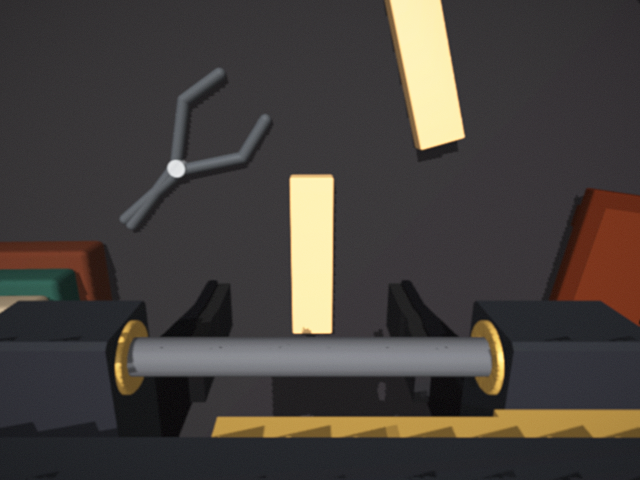

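The wrist view shows the block at (312,255) with the open fingers either side of it and the shears at (190,150), clear of them. Next I descend, grip and lift.

Emit:
{"name": "send_rows", "arguments": {
  "increments": [0,0,0,-0.4,0.3,-3,0.75,0,0,0,0,0,-4,0.75,0,0,0,0,0,-4,0.75,0,0,0,0,0,-4,0.75,0,0,0,0,0,-4,0.75,0,0,0,0,0,-3,0.75,0,0,0,0,0,-1.8,0.75,0,0,0,0,0,-0.8,0.75,0,0,0,0,0,0,0.75],
  "newtons": 45
}}

```text
time: 3.32
position: [0.3689, -0.3438, 0.0111]
tool_rot: [0.103, 0.995, 0.002, -0.001]
ft_force: [0.3, 0.1, 0.6]
grip_width: 0.0652
grip_force: 0.0
```

Emit:
{"name": "send_rows", "arguments": {
  "increments": [0,0,0,0,0,0,0.3,0,0,0,0,0,0,0.3,0,0,0,0,0,0,0.3,0,0,0,0,0,0,0.3,0,0,0,0,0,0,0.3,0,0,0,0,0,0,0.3,0,0,0,0,0,0,0.3]
}}

```text
time: 3.9
position: [0.3695, -0.3464, 0.0137]
tool_rot: [0.103, 0.995, -0.001, 0.001]
ft_force: [-0.4, 0.8, 6.8]
grip_width: 0.0399
grip_force: 44.5
```

Emit:
{"name": "send_rows", "arguments": {
  "increments": [0,0,0,0,0,1,0.3,0,0,0,0,0,3,0.3,0,0,0,0,0,3,0.3,0,0,0,0,0,3,0.3,0,0,-0.03,0.7,3.2,0,0.3,0,0,-0.03,0.7,3.2,0,0.3,0,0,-0.03,0.7,3.2,0,0.3,0,0,-0.03,0.7,3.2,0,0.3,0,0,0,0.7,3.2,0,0.3,0,0,0,0.7,3.2,0,0.3,0,0,0,0.7,3.2,0,0.3,0,0,0,0.7,3.2,0,0.3,0,0,0,0.7,3.2,0,0.3,0,0,0,0.6,3.2,0,0.3,0,0,0,0,0,0,0.3,0,0,0,0,0,0,0.3]
}}

```text
time: 5.23
position: [0.4375, -0.0238, 0.1129]
tool_rot: [0.161, 0.987, -0.0, -0.0]
ft_force: [-0.7, 0.1, -0.7]
grip_width: 0.04
grip_force: 44.6
```

```bash
cat > m3.py <<'E'
import sys
from h import *
o=robot.get_obs(); print(o['position'],o['tool_rot'],o['ft_force'],o['q'])
A=[]
for n in('scene','side'):
    c=cam(n); P=cloud(c); hsv=cv2.cvtColor(c['image'],cv2.COLOR_RGB2HSV); H,S,V=[hsv[...,i].astype(int) for i in range(3)]
    x,y,z=P[...,0],P[...,1],P[...,2]
    m=(V>110)&(H>10)&(H<32)&(S>30)&(x>.36)&(x<.72)&(y>-.2)&(y<.06)&(z<.16)&(z>.025)
    q=P[m]; print(n,'beech',len(q),np.nanpercentile(q,[1,99],axis=0).round(3).tolist() if len(q) else 0)
    save(c,n+sys.argv[1])
    # screw foot/shaft (steel below boss)
    s=(S<70)&(V>90)&(x>.59)&(x<.67)&(y>-.13)&(y<-.05)&(z>.05)&(z<.092)
    if s.sum(): print(n,'foot',s.sum(),np.nanpercentile(P[s],[2,50,98],axis=0).round(3).tolist())
E
python3 m3.py 1
```

```text
[ 0.43749506 -0.02379568  0.11294764] [ 1.60532125e-01  9.87030582e-01 -1.18518335e-05 -2.57714228e-04] [-0.65883021  0.06769982 -0.65416564] [-3.10401113e-01  4.94474761e-01  2.00042067e+00 -1.65920017e-04
  6.47203413e-01 -1.55860554e+00]
scene beech 884 [[0.424, -0.105, 0.029], [0.579, -0.012, 0.126]]
scene foot 31 [[0.63, -0.091, 0.056], [0.64, -0.083, 0.067], [0.645, -0.078, 0.074]]
side beech 536 [[0.442, -0.096, 0.03], [0.581, -0.029, 0.123]]
side foot 35 [[0.622, -0.099, 0.057], [0.626, -0.094, 0.068], [0.637, -0.084, 0.079]]
```

```bash
cat > m4.py <<'E'
from h import *
o=robot.get_obs(); p=o['position']; u=np.array([np.cos(np.radians(-18.5)),np.sin(np.radians(-18.5))]); v=np.array([-u[1],u[0]])
for n in('scene','side'):
    c=dict(np.load(n+'.npz')); P=cloud(c); hsv=cv2.cvtColor(c['image'],cv2.COLOR_RGB2HSV); H,S,V=[hsv[...,i].astype(int) for i in range(3)]
    Q=P-p; a=Q[...,:2]@u; b=Q[...,:2]@v
    m=(V>110)&(H>10)&(H<32)&(S>30)&(S<160)&(abs(b)<.025)&(a>.02)&(a<.16)&(P[...,2]>.03)&(P[...,2]<.16)
    print(n,m.sum(), 'a',np.nanpercentile(a[m],[1,99]),'b',np.nanpercentile(b[m],[1,99]))
    for lo in np.arange(.02,.16,.02):
        s=m&(a>lo)&(a<lo+.02)
        if s.sum()>5: print(round(lo,2),s.sum(),np.round(np.nanpercentile(P[...,2][s],[2,50,90]),4))
E
python3 m4.py
```

```text
scene 740 a [0.02262742 0.14503917] b [-0.02231729  0.01952238]
0.02 100 [0.0348 0.1204 0.1236]
0.04 106 [0.1002 0.1207 0.1238]
0.06 117 [0.0532 0.1201 0.123 ]
0.08 119 [0.0309 0.12   0.1225]
0.1 112 [0.1033 0.1201 0.1231]
0.12 99 [0.1008 0.1198 0.1229]
0.14 87 [0.1001 0.1117 0.1209]
side 445 a [0.027704   0.14062023] b [-0.02478386  0.01545346]
0.02 14 [0.0975 0.1019 0.1051]
0.04 86 [0.0971 0.1175 0.1211]
0.06 90 [0.0983 0.1182 0.121 ]
0.08 84 [0.0994 0.1182 0.1218]
0.1 85 [0.1011 0.1175 0.1204]
0.12 79 [0.1    0.1178 0.1208]
0.14 7 [0.1126 0.1191 0.1209]
```

Emit:
{"name": "send_rows", "arguments": {
  "increments": [0,0,0,0,0,-3,0.3,0,0,0,0,0,-2.4,0.3,0,0,0,0,0,-1.2,0.3,0,0,0,0,0,0,0.3,0,0,0,1.9,-0.6,0,0.3,0,0,0,1.9,-0.6,0,0.3]
}}

```text
time: 5.83
position: [0.4748, -0.0385, 0.0468]
tool_rot: [0.164, 0.986, 0.0, -0.002]
ft_force: [1.0, -0.6, -0.9]
grip_width: 0.0397
grip_force: 44.6
```

Emit:
{"name": "send_rows", "arguments": {
  "increments": [0,0,0,1.1,-0.4,0,0.3,0,0,0,1.1,-0.4,0,0.3,0,0,0,1.1,-0.4,0,0.3,0,0,0,1.1,-0.3,0,0.3,0,0,0,1.1,-0.3,0,0.3,0,0,0,0,0,0,0.3,0,0,0,0,0,0,0.3]
}}

```text
time: 6.42
position: [0.5312, -0.0568, 0.0473]
tool_rot: [0.164, 0.987, -0.0, 0.0]
ft_force: [-0.5, 0.1, -0.9]
grip_width: 0.0396
grip_force: 44.6
```

```bash
python3 m3.py 2; python3 -c "
import cv2,numpy as np
a=cv2.imread('pics/scene2.png')[200:340,200:340];b=cv2.imread('pics/side2.png')[200:320,320:440]
cv2.imwrite('pics/c2.png',np.hstack([cv2.resize(a,(400,400)),cv2.resize(b,(400,400))]))"
```

```text
[ 0.53123811 -0.05677667  0.04725668] [ 1.63547036e-01  9.86535427e-01 -1.13749642e-04  4.54118154e-04] [-0.47239619  0.12528628 -0.85231826] [-3.15709054e-01  6.95098264e-01  1.79774274e+00 -1.45649829e-04
  6.47819494e-01 -1.55781917e+00]
scene beech 734 [[0.47, -0.109, 0.029], [0.671, -0.003, 0.145]]
scene foot 34 [[0.626, -0.097, 0.054], [0.64, -0.084, 0.065], [0.651, -0.078, 0.076]]
side beech 470 [[0.488, -0.127, 0.027], [0.664, -0.025, 0.124]]
side foot 35 [[0.622, -0.1, 0.056], [0.628, -0.094, 0.069], [0.637, -0.087, 0.079]]
```

View pics/c2.png

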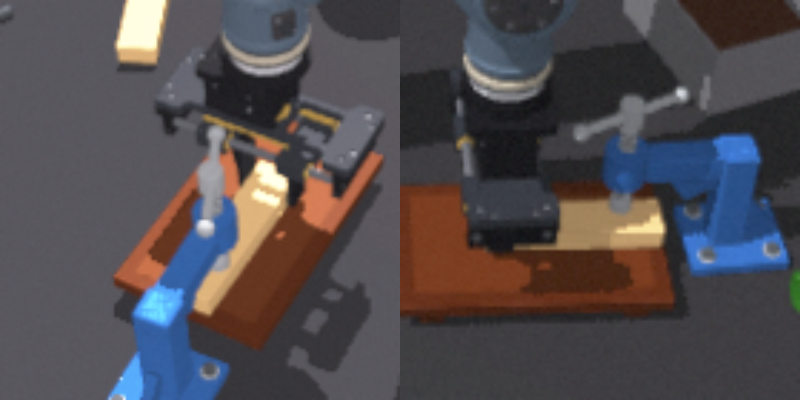

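The crops show the block lying under the foot, with the screw about centred on it and the gripper clear of the T-handle. Now I lower it and let go.

Emit:
{"name": "send_rows", "arguments": {
  "increments": [0,0,0,0,0,-0.15,0.3,0,0,0,0,0,-0.15,0.3,0,0,0,0,0,0,0.3,0,0,0,0,0,0,0.3]
}}

```text
time: 6.85
position: [0.5302, -0.0554, 0.0437]
tool_rot: [0.163, 0.987, -0.0, -0.001]
ft_force: [-1.9, -0.3, 2.4]
grip_width: 0.0396
grip_force: 44.6
```

Emit:
{"name": "send_rows", "arguments": {
  "increments": [0,0,0,0,0,0,0.65,0,0,0,0,0,0,0.65,0,0,0,0,0,0,0.65,0,0,0,0,0,0,0.65,0,0,0,0,0,1,0.65,0,0,0,-1,0,3,0.65,0,0,0,-1,0,4,0.65,0,0,0,-1,0,4,0.65,0,0,0,-1,0,4,0.65,0,0,0,0,0,4,0.65,0,0,0,0,0,2,0.65,0,0,0,0,0,0,0.65,0,0,0,0,0,0,0.65]
}}

```text
time: 7.93
position: [0.4915, -0.0556, 0.2654]
tool_rot: [0.163, 0.987, -0.0, 0.002]
ft_force: [-0.4, -0.7, -0.2]
grip_width: 0.0565
grip_force: 0.0
```

```bash
python3 m3.py 3; python3 w.py w3; cat > m5.py <<'E'
from h import *
for n in('scene','side'):
    c=dict(np.load(n+'.npz')); P=cloud(c); hsv=cv2.cvtColor(c['image'],cv2.COLOR_RGB2HSV); H,S,V=[hsv[...,i].astype(int) for i in range(3)]
    d=np.hypot(P[...,0]-.633,P[...,1]+.088)
    s=(S<70)&(V>90)&(d<.07)&(P[...,2]>.15)&(P[...,2]<.195)
    k=max(cv2.findContours(s.astype(np.uint8),cv2.RETR_EXTERNAL,cv2.CHAIN_APPROX_NONE)[0],key=cv2.contourArea)
    # silhouette centre of bar (balls symmetric about hub): min-area rect in undistorted plane z=.171
    w=onz(c,k.reshape(-1,2),.171)[:,:2]; l=cv2.fitLine((w*1000).astype(np.float32),cv2.DIST_HUBER,0,.01,.01).ravel()
    t=(w*1000-l[2:])@l[:2]; print(n,'mid',l[2:]+l[:2]*(t.min()+t.max())/2,'len',np.ptp(t),'ang',np.degrees(np.arctan2(l[1],l[0])))
E
python3 m5.py
```

```text
[ 0.49146585 -0.05562118  0.26542896] [ 1.62629249e-01  9.86684954e-01 -3.57370436e-04  2.09777287e-03] [-0.44011457 -0.66203685 -0.18412585] [-3.39063005e-01  3.05310991e-01  1.71219659e+00  3.29621174e-05
  1.11982919e+00 -1.58316330e+00]
scene beech 401 [[0.494, -0.102, 0.028], [0.672, -0.035, 0.11]]
scene foot 77 [[0.592, -0.094, 0.05], [0.619, -0.076, 0.055], [0.645, -0.063, 0.074]]
side beech 824 [[0.509, -0.125, 0.027], [0.664, -0.019, 0.056]]
side foot 36 [[0.621, -0.1, 0.058], [0.628, -0.093, 0.068], [0.637, -0.087, 0.08]]
[ 0.48995715 -0.05513511  0.26275165] [-3.39152610e-01  3.09109942e-01  1.71499622e+00  3.16010188e-05
  1.11969000e+00 -1.58317767e+00] cam [ 0.41408577 -0.02996086  0.41683416]
scene mid [634.99812117 -87.93343541] len 115.39316587810985 ang 6.718161
side mid [630.23222462 -90.39446692] len 114.76259087750395 ang 8.343517
```

View pics/w3.png

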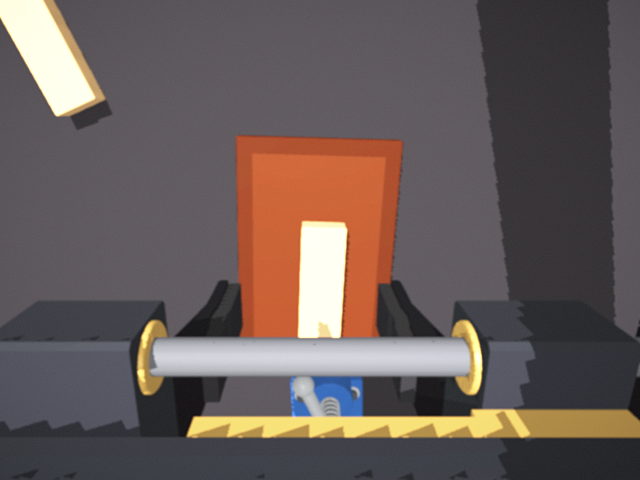

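The wrist view shows the block (322,285) lying flat and straight on the stand, with the T-handle's ball at (303,385). Next I go above the hub with the closing line square to the bar.

Emit:
{"name": "send_rows", "arguments": {
  "increments": [0,0,0.075,2.4,-0.5,0,0.75,0,0,0.075,2.4,-0.6,0,0.75,0,0,0.075,2.4,-0.6,0,0.75,0,0,0.06,2.4,-0.6,0,0.75,0,0,0,2.4,-0.6,0,0.75,0,0,0,2.3,-0.5,0,0.75,0,0,0,0,0,0,0.75,0,0,0,0,0,-1.5,0.75,0,0,0,0,0,0,0.75]
}}

```text
time: 8.83
position: [0.6314, -0.0887, 0.2438]
tool_rot: [0.021, 1.0, 0.001, -0.005]
ft_force: [-1.1, 1.1, -0.4]
grip_width: 0.0654
grip_force: 0.0
```

```bash
python3 - <<'E'
from h import *
o=robot.get_obs(); print(o['position'],o['tool_rot'],o['q'])
c=cam('scene'); s=cam('side'); save(dict(image=np.hstack([cv2.resize(c['image'][190:310,200:320],(400,400)),cv2.resize(s['image'][150:270,330:450],(400,400))])),'c4')
E
```

```text
[ 0.63144256 -0.08871486  0.24377725] [ 0.02090948  0.99976993  0.00138831 -0.00457702] [-3.14555489e-01  5.35256812e-01  1.37717109e+00  8.67379537e-06
  1.23873065e+00 -1.84353220e+00]
```

View pics/c4.png

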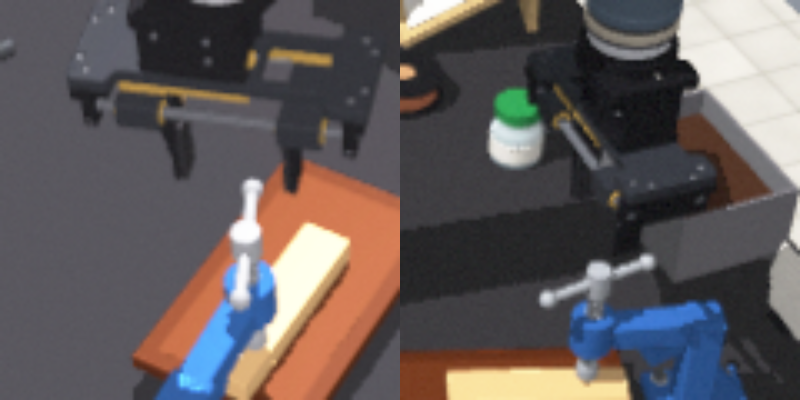

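The crops show the fingers above the hub, one on each side of the bar. I correct the yaw by +0.16 rad, descend and grip the hub gently.

Emit:
{"name": "send_rows", "arguments": {
  "increments": [0,0,0.08,0,0,-1,0.75,0,0,0.08,0,0,-1,0.75,0,0,0,0.1,0,-2,0.75,0,0,0,0,0,-2,0.75,0,0,0,0,0,-1.5,0.75,0,0,0,0,0,-0.6,0.75,0,0,0,0,0,0,0.75],
  "newtons": 20
}}

```text
time: 9.52
position: [0.6336, -0.0891, 0.1661]
tool_rot: [-0.059, 0.998, 0.001, -0.002]
ft_force: [0.0, 0.9, -0.3]
grip_width: 0.0652
grip_force: 0.0
```

Emit:
{"name": "send_rows", "arguments": {
  "increments": [0,0,0,0,0,0,0.1,0,0,0,0,0,0,0.1,0,0,0,0,0,0,0.1,0,0,0,0,0,0,0.1,0,0,0,0,0,0,0.1,0,0,0,0,0,0,0.1,0,0,0,0,0,0,0.1,0,0,0,0,0,0,0.1]
}}

```text
time: 10.18
position: [0.6348, -0.0871, 0.1677]
tool_rot: [-0.058, 0.998, 0.003, -0.0]
ft_force: [0.8, 4.0, 1.6]
grip_width: 0.0215
grip_force: 20.0
```

```bash
cat > s.py <<'E'
from h import *
o=robot.get_obs(); print({k:np.round(o[k],4) for k in('time','position','tool_rot','ft_force','moment','grip_width','grip_force','q')})
E
python3 s.py
```

```text
{'time': np.float64(10.1833), 'position': array([ 0.6348, -0.0871,  0.1677]), 'tool_rot': array([-0.0584,  0.9983,  0.0025, -0.    ]), 'ft_force': array([0.8337, 3.9849, 1.6105]), 'moment': array([ 0.7573,  0.0821, -0.0323]), 'grip_width': np.float64(0.0215), 'grip_force': np.float64(19.9929), 'q': array([-0.3127,  0.6203,  1.4488,  0.0053,  1.0744, -2.003 ])}
```

Emit:
{"name": "send_rows", "arguments": {
  "increments": [0,0,0,0,0.15,0,0.1,0,0,-0.1,0,0,-0.01,0.1,0,0,-0.1,0,0,-0.01,0.1,0,0,-0.1,0,0,-0.01,0.1,0,0,-0.1,0,0,-0.01,0.1]
}}

```text
time: 10.6
position: [0.6348, -0.0871, 0.1674]
tool_rot: [0.143, 0.99, 0.001, -0.0]
ft_force: [-1.1, 1.9, 3.2]
grip_width: 0.0218
grip_force: 20.0
```

```bash
python3 s.py;  python3 - <<'E'
from h import *
for n in('scene','side'): cam(n)
E
python3 m5.py
```

```text
{'time': np.float64(10.6), 'position': array([ 0.6348, -0.0871,  0.1674]), 'tool_rot': array([ 1.428e-01,  9.898e-01,  6.000e-04, -3.000e-04]), 'ft_force': array([-1.0611,  1.9472,  3.2409]), 'moment': array([0.608 , 0.1223, 0.0457]), 'grip_width': np.float64(0.0218), 'grip_force': np.float64(19.9884), 'q': array([-3.1110e-01,  6.2060e-01,  1.4494e+00,  1.3000e-03,  1.0724e+00,
       -1.5959e+00])}
scene mid [656.38437217 -96.65009708] len 68.05336736894486 ang -9.6048765
side mid [595.76964842 -78.70984837] len 42.23438955232067 ang -5.7515516
```

Emit:
{"name": "send_rows", "arguments": {
  "increments": [0,0,-0.12,0,0,-0.01,0.1,0,0,-0.12,0,0,-0.01,0.1,0,0,-0.12,0,0,-0.01,0.1,0,0,-0.12,0,0,-0.01,0.1,0,0,-0.12,0,0,-0.01,0.1,0,0,-0.12,0,0,-0.01,0.1,0,0,-0.12,0,0,-0.01,0.1,0,0,-0.12,0,0,-0.01,0.1,0,0,-0.12,0,0,-0.01,0.1,0,0,-0.12,0,0,-0.01,0.1,0,0,-0.12,0,0,-0.01,0.1,0,0,-0.12,0,0,-0.01,0.1,0,0,-0.12,0,0,-0.01,0.1,0,0,-0.12,0,0,-0.01,0.1,0,0,-0.12,0,0,-0.01,0.1,0,0,-0.12,0,0,-0.01,0.1,0,0,-0.12,0,0,-0.01,0.1]
}}

```text
time: 12.12
position: [0.6348, -0.0871, 0.1658]
tool_rot: [0.918, 0.397, 0.0, -0.001]
ft_force: [-1.0, 4.4, 3.4]
grip_width: 0.0214
grip_force: 20.0
```

```bash
python3 s.py
```

```text
{'time': np.float64(12.1167), 'position': array([ 0.6348, -0.0871,  0.1658]), 'tool_rot': array([ 9.177e-01,  3.974e-01,  1.000e-04, -5.000e-04]), 'ft_force': array([-0.9507,  4.3548,  3.4064]), 'moment': array([ 0.4339,  0.1895, -0.0203]), 'grip_width': np.float64(0.0214), 'grip_force': np.float64(19.9988), 'q': array([-3.1090e-01,  6.2250e-01,  1.4507e+00,  1.1000e-03,  1.0688e+00,
        4.4210e-01])}
```

Emit:
{"name": "send_rows", "arguments": {
  "increments": [0,0,-0.12,0,0,-0.01,0.1,0,0,-0.12,0,0,-0.01,0.1,0,0,-0.12,0,0,-0.01,0.1,0,0,-0.12,0,0,-0.01,0.1,0,0,-0.12,0,0,-0.01,0.1,0,0,-0.12,0,0,-0.01,0.1,0,0,-0.12,0,0,-0.01,0.1,0,0,-0.12,0,0,-0.01,0.1,0,0,-0.12,0,0,-0.01,0.1,0,0,-0.12,0,0,-0.01,0.1,0,0,-0.12,0,0,-0.01,0.1,0,0,-0.12,0,0,-0.01,0.1,0,0,-0.12,0,0,-0.01,0.1,0,0,-0.12,0,0,-0.01,0.1,0,0,-0.12,0,0,-0.01,0.1,0,0,-0.12,0,0,-0.01,0.1,0,0,-0.12,0,0,-0.01,0.1]
}}

```text
time: 13.53
position: [0.6348, -0.0872, 0.1641]
tool_rot: [0.819, -0.574, -0.0, -0.0]
ft_force: [-0.1, 3.8, 5.3]
grip_width: 0.0212
grip_force: 20.0
```

```bash
python3 s.py
```

```text
{'time': np.float64(13.5333), 'position': array([ 0.6348, -0.0872,  0.1641]), 'tool_rot': array([ 8.189e-01, -5.740e-01, -5.000e-04, -3.000e-04]), 'ft_force': array([-0.073 ,  3.8481,  5.306 ]), 'moment': array([0.638 , 0.3912, 0.067 ]), 'grip_width': np.float64(0.0212), 'grip_force': np.float64(19.991), 'q': array([-3.1100e-01,  6.2460e-01,  1.4520e+00,  9.0000e-04,  1.0658e+00,
        2.4821e+00])}
```

Emit:
{"name": "send_rows", "arguments": {
  "increments": [0,0,0,0,0,0,0.7,0,0,0,0,0,0,0.7,0,0,0,0,0,0,0.7,0,0,0,0,0,2.5,0.7,0,0,0,0,0,2.5,0.7,0,0,0.12,0,0,0,0.7,0,0,0.12,0,0,0,0.7,0,0,0.12,0,0,0,0.7,0,0,0.12,0,0,0,0.7,0,0,0.12,0,0,0,0.7,0,0,0.12,0,0,0,0.7,0,0,0.12,0,0,0,0.7,0,0,0.12,0,0,0,0.7,0,0,0.12,0,0,0,0.7,0,0,0.12,0,0,0,0.7]
}}

```text
time: 14.78
position: [0.635, -0.0886, 0.2135]
tool_rot: [1.0, -0.006, -0.0, 0.0]
ft_force: [0.0, -1.0, -0.7]
grip_width: 0.0609
grip_force: 0.0
```

Emit:
{"name": "send_rows", "arguments": {
  "increments": [0,0,0.12,0,0,0,0.7,0,0,0.12,0,0,0,0.7,0,0,0.12,0,0,0,0.7,0,0,0.12,0,0,0,0.7,0,0,0.12,0,0,0,0.7,0,0,0.12,0,0,0,0.7,0,0,0.12,0,0,0,0.7,0,0,0.12,0,0,0,0.7,0,0,0.12,0,0,0,0.7,0,0,0.12,0,0,0,0.7,0,0,0.12,0,0,0,0.7,0,0,0.12,0,0,0,0.7,0,0,0.12,0,0,0,0.7,0,0,0.12,0,0,0,0.7,0,0,0.12,0,0,0,0.7,0,0,0.12,0,0,0,0.7,0,0,0,0,0,0,0.7]
}}

```text
time: 16.2
position: [0.635, -0.0886, 0.2135]
tool_rot: [0.58, 0.815, -0.0, 0.0]
ft_force: [0.5, 0.2, -0.1]
grip_width: 0.0608
grip_force: 0.0
```

```bash
python3 s.py;  python3 - <<'E'
from h import *
for n in('scene','side'): cam(n)
E
sed -i 's/onz(c,k.reshape(-1,2),.171)/onz(c,k.reshape(-1,2),.168)/' m5.py; python3 m5.py
```

```text
{'time': np.float64(16.2), 'position': array([ 0.635 , -0.0886,  0.2135]), 'tool_rot': array([ 5.801e-01,  8.146e-01, -3.000e-04,  1.000e-04]), 'ft_force': array([ 0.4685,  0.1598, -0.1027]), 'moment': array([-0.124 ,  0.0298, -0.0117]), 'grip_width': np.float64(0.0608), 'grip_force': np.float64(0.0), 'q': array([-3.1230e-01,  5.6780e-01,  1.4072e+00, -8.0000e-04,  1.1665e+00,
       -6.4520e-01])}
scene mid [638.01739822 -86.05998815] len 113.00598255202648 ang -72.210815
side mid [ 636.62361866 -108.90917366] len 75.63620600278479 ang -79.85333
```

Emit:
{"name": "send_rows", "arguments": {
  "increments": [0,0,0,0,0.15,-2,0.7,0,0,0,0,0,-2,0.7,0,0,0,0,0,-1,0.7,0,0,0,0,0,0,0.1,0,0,0,0,0,0,0.1,0,0,0,0,0,0,0.1,0,0,0,0,0,0,0.1,0,0,0,0,0,0,0.1,0,0,0,0,0,0,0.1,0,0,0,0,0,0,0.1,0,0,0,0,0,0,0.1]
}}

```text
time: 17.22
position: [0.6347, -0.0867, 0.1644]
tool_rot: [0.582, 0.813, -0.0, 0.0]
ft_force: [-1.0, -0.4, 2.3]
grip_width: 0.0215
grip_force: 20.0
```

```bash
python3 s.py
```

```text
{'time': np.float64(17.2167), 'position': array([ 0.6347, -0.0867,  0.1644]), 'tool_rot': array([ 5.816e-01,  8.134e-01, -4.000e-04,  0.000e+00]), 'ft_force': array([-0.9782, -0.3656,  2.267 ]), 'moment': array([-0.1855,  0.3602, -0.0187]), 'grip_width': np.float64(0.0215), 'grip_force': np.float64(19.9984), 'q': array([-3.0960e-01,  6.2410e-01,  1.4523e+00, -9.0000e-04,  1.0653e+00,
       -6.3850e-01])}
```

Emit:
{"name": "send_rows", "arguments": {
  "increments": [0,0,-0.12,0,0,-0.01,0.1,0,0,-0.12,0,0,-0.01,0.1,0,0,-0.12,0,0,-0.01,0.1,0,0,-0.12,0,0,-0.01,0.1,0,0,-0.12,0,0,-0.01,0.1,0,0,-0.12,0,0,-0.01,0.1,0,0,-0.12,0,0,-0.01,0.1,0,0,-0.12,0,0,-0.01,0.1,0,0,-0.12,0,0,-0.01,0.1,0,0,-0.12,0,0,-0.01,0.1,0,0,-0.12,0,0,-0.01,0.1,0,0,-0.12,0,0,-0.01,0.1,0,0,-0.12,0,0,-0.01,0.1,0,0,-0.12,0,0,-0.01,0.1,0,0,-0.12,0,0,-0.01,0.1,0,0,-0.12,0,0,-0.01,0.1]
}}

```text
time: 18.55
position: [0.6351, -0.0871, 0.1628]
tool_rot: [1.0, -0.013, 0.0, 0.001]
ft_force: [-0.4, -1.2, 3.0]
grip_width: 0.0217
grip_force: 20.0
```

```bash
python3 s.py
```

```text
{'time': np.float64(18.55), 'position': array([ 0.6351, -0.0871,  0.1628]), 'tool_rot': array([ 9.999e-01, -1.300e-02,  3.000e-04,  5.000e-04]), 'ft_force': array([-0.4465, -1.1715,  2.9853]), 'moment': array([-0.2175,  0.3856,  0.0017]), 'grip_width': np.float64(0.0217), 'grip_force': np.float64(19.9963), 'q': array([-3.0990e-01,  6.2620e-01,  1.4532e+00, -1.0000e-03,  1.0614e+00,
        1.2873e+00])}
```

Emit:
{"name": "send_rows", "arguments": {
  "increments": [0,0,-0.12,0,0,-0.01,0.1,0,0,-0.12,0,0,-0.01,0.1,0,0,-0.12,0,0,-0.01,0.1,0,0,-0.12,0,0,-0.01,0.1,0,0,-0.12,0,0,-0.01,0.1,0,0,-0.12,0,0,-0.01,0.1,0,0,-0.12,0,0,-0.01,0.1,0,0,-0.12,0,0,-0.01,0.1]
}}

```text
time: 19.22
position: [0.635, -0.0873, 0.1621]
tool_rot: [0.881, -0.473, 0.0, 0.001]
ft_force: [-2.4, -1.9, 2.3]
grip_width: 0.0211
grip_force: 20.0
```

```bash
cat > s2.py <<'E'
from h import *
L=[]
for i in range(6):
    o=robot.get_obs(); L.append([o['moment'][2],o['joint_torque'][5],o['ft_force'][2]]); cam('side')
print(np.round(L,3).T.tolist(),'mean',np.mean(L,0).round(3)); print(np.round(o['position'],4),np.round(o['q'],3),o['time'])
c=dict(np.load('side.npz')); save(dict(image=cv2.resize(c['image'][225:285,350:430],(640,480))),'foot%d'%(o['time']*10))
E
python3 s2.py; ls pics
```

```text
[[0.043, -0.033, -0.066, -0.034, -0.073, -0.043], [-0.897, 0.183, 0.479, 0.102, -0.022, -0.047], [2.322, 4.092, 3.67, 4.478, 5.54, 4.882]] mean [-0.034 -0.034  4.164]
[ 0.635  -0.0873  0.162 ] [-3.100e-01  6.270e-01  1.454e+00 -1.000e-03  1.060e+00  2.239e+00] 19.4667
c.png
c2.png
c4.png
foot194.png
scene0.png
scene1.png
scene2.png
scene3.png
scenecrop.png
side0.png
side1.png
side2.png
side3.png
sidecrop.png
w1.png
w3.png
```

Emit:
{"name": "send_rows", "arguments": {
  "increments": [0,0,0,0,0,0,0.7,0,0,0,0,0,0,0.7,0,0,0,0,0,0,0.7,0,0,0,0,0,2.5,0.7,0,0,0,0,0,2.5,0.7,0,0,0.12,0,0,0,0.7,0,0,0.12,0,0,0,0.7,0,0,0.12,0,0,0,0.7,0,0,0.12,0,0,0,0.7,0,0,0.12,0,0,0,0.7,0,0,0.12,0,0,0,0.7,0,0,0.12,0,0,0,0.7,0,0,0.12,0,0,0,0.7,0,0,0.12,0,0,0,0.7,0,0,0.12,0,0,0,0.7]
}}

```text
time: 20.77
position: [0.635, -0.0858, 0.2107]
tool_rot: [0.994, 0.113, -0.0, -0.001]
ft_force: [-0.4, 0.7, 1.1]
grip_width: 0.0605
grip_force: 0.0
```

Emit:
{"name": "send_rows", "arguments": {
  "increments": [0,0,0.12,0,0,0,0.7,0,0,0.12,0,0,0,0.7,0,0,0.12,0,0,0,0.7,0,0,0.12,0,0,0,0.7,0,0,0.12,0,0,0,0.7,0,0,0.12,0,0,0,0.7,0,0,0.12,0,0,0,0.7,0,0,0.12,0,0,0,0.7,0,0,0.12,0,0,0,0.7,0,0,0.12,0,0,0,0.7,0,0,0.12,0,0,0,0.7,0,0,0.12,0,0,0,0.7,0,0,0.12,0,0,0,0.7,0,0,0.12,0,0,0,0.7,0,0,0.12,0,0,0,0.7,0,0,0.12,0,0,0,0.7,0,0,0,0,0,0,0.7]
}}

```text
time: 22.18
position: [0.6349, -0.0859, 0.2107]
tool_rot: [0.479, 0.878, 0.0, -0.0]
ft_force: [0.4, 0.0, -0.6]
grip_width: 0.0604
grip_force: 0.0
```

```bash
python3 s2.py; python3 - <<'E'
from h import *
cam('scene')
E
python3 m5.py; python3 -c "
import cv2,numpy as np,glob
f=sorted(glob.glob('pics/foot*.png'))[-1]
a=cv2.imread('pics/side2.png')[225:285,350:410];b=cv2.imread(f)[:,:480]
cv2.imwrite('pics/c5.png',np.hstack([cv2.resize(a,(400,400)),cv2.resize(b,(400,400))]))"
```

```text
[[0.037, -0.044, 0.015, -0.061, 0.072, -0.018], [-0.702, -0.252, -0.058, -0.004, 0.009, 0.01], [-0.62, -0.091, 0.14, 0.785, 0.483, 0.222]] mean [ 0.    -0.166  0.153]
[ 0.635  -0.0863  0.2112] [-0.309  0.57   1.41   0.     1.162 -0.877] 22.4333
scene mid [ 652.89587557 -106.50757527] len 63.44642081573079 ang -67.775475
side mid [628.11263388 -93.07592776] len 113.25251825967152 ang -58.742138
```

View pics/c5.png

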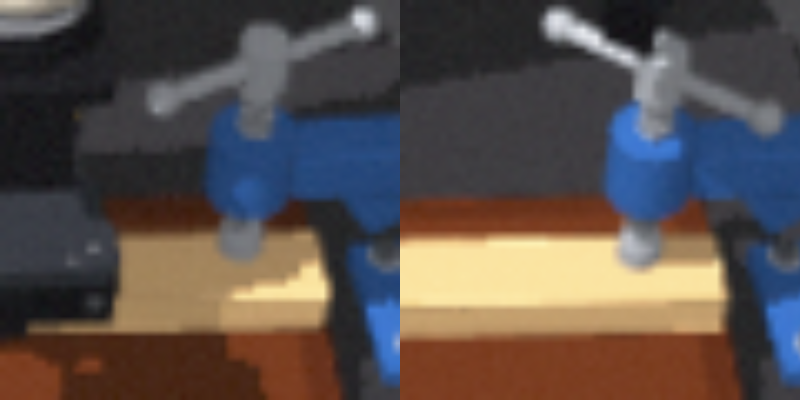

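The crops show the foot lower, close above the block, and the bar has followed the gripper without slipping. I regrip lightly at 12 N, so that slip limits the torque while I feel for contact.

Emit:
{"name": "send_rows", "arguments": {
  "increments": [0,0,0,0,0,-2,0.7,0,0,0,0,0,-2,0.7,0,0,0,0,0,-0.9,0.7,0,0,0,0,0,0,0.1,0,0,0,0,0,0,0.1,0,0,0,0,0,0,0.1,0,0,0,0,0,0,0.1,0,0,0,0,0,0,0.1,0,0,0,0,0,0,0.1,0,0,0,0,0,0,0.1,0,0,0,0,0,0,0.1],
  "newtons": 12
}}

```text
time: 23.45
position: [0.6347, -0.0869, 0.163]
tool_rot: [0.48, 0.877, -0.001, 0.0]
ft_force: [-2.0, -1.3, 3.3]
grip_width: 0.0216
grip_force: 12.0
```

```bash
cat > s3.py <<'E'
from h import *
L=[]
for i in range(6):
    o=robot.get_obs(); L.append([o['moment'][2],*o['ft_force'],]); cam('side')
a=robot.get_obs()
print('mz',np.round(np.array(L)[:,0],3),'mean',np.mean(L,0).round(3),'pos',np.round(a['position'],4),'q6',a['q'][5].round(4),'yaw',round(float(a['q'][0]-a['q'][5]),3),'t',a['time'],'w',a['grip_width'].round(4))
cam('scene')
E
python3 s3.py
```

```text
Traceback (most recent call last):
  File "s3.py", line 6, in <module>
    print('mz',np.round(np.array(L)[:,0],3),'mean',np.mean(L,0).round(3),'pos',np.round(a['position'],4),'q6',a['q'][5].round(4),'yaw',round(float(a['q'][0]-a['q'][5]),3),'t',a['time'],'w',a['grip_width'].round(4))
                                                                                                                                                                                             ^^^^^^^^^^^^^^^^^^^^^
AttributeError: 'float' object has no attribute 'round'
```

Emit:
{"name": "send_rows", "arguments": {
  "increments": [0,0,-0.06,0,0,-0.005,0.1,0,0,-0.06,0,0,-0.005,0.1,0,0,-0.06,0,0,-0.005,0.1,0,0,-0.06,0,0,-0.005,0.1,0,0,-0.06,0,0,-0.005,0.1]
}}

```text
time: 24.17
position: [0.6348, -0.0869, 0.1627]
tool_rot: [0.607, 0.795, -0.0, 0.0]
ft_force: [-2.8, -2.1, 5.0]
grip_width: 0.0215
grip_force: 12.0
```

```bash
python3 s3.py; python3 m5.py
```

```text
scene mid [ 652.89587557 -106.50757527] len 63.44642081573079 ang -67.775475
side mid [ 636.68795707 -113.77464384] len 69.22022220443887 ang -87.51274Traceback (most recent call last):
  File "s3.py", line 6, in <module>
    print('mz',np.round(np.array(L)[:,0],3),'mean',np.mean(L,0).round(3),'pos',np.round(a['position'],4),'q6',a['q'][5].round(4),'yaw',round(float(a['q'][0]-a['q'][5]),3),'t',a['time'],'w',a['grip_width'].round(4))
                                                                                                                                                                                             ^^^^^^^^^^^^^^^^^^^^^
AttributeError: 'float' object has no attribute 'round'
```

```bash
sed -i "s/a\['grip_width'\].round(4)/round(float(a['grip_width']),4)/" s3.py; cat >> s3.py <<'E'
for n in('scene','side'):
    c=dict(np.load(n+'.npz')); P=cloud(c); S=cv2.cvtColor(c['image'],cv2.COLOR_RGB2HSV)[...,1]; D=P[...,:2]-[.6347,-.087]; d=np.hypot(D[...,0],D[...,1])
    m=(S<70)&(d>.035)&(d<.06)&(P[...,2]>.155)&(P[...,2]<.176)
    th=np.arctan2(D[...,1],D[...,0])[m]
    print(n,m.sum(),'barang',np.angle(np.mean(np.exp(2j*th)))/2, 'expected',(a['q'][0]-a['q'][5]-np.pi/2+np.pi/2)%np.pi-np.pi/2)
E
python3 s3.py
```

```text
mz [-0.084 -0.079 -0.041 -0.033 -0.051 -0.095] mean [-0.064 -2.777 -1.84   5.294] pos [ 0.6348 -0.0869  0.1627] q6 -0.5782 yaw 0.268 t 24.7667 w 0.0216
scene 68 barang -1.3100430591082055 expected -1.3023741816813077
side 28 barang -1.405569965905511 expected -1.3023741816813077
```

Emit:
{"name": "send_rows", "arguments": {
  "increments": [0,0,-0.06,0,0,-0.005,0.1,0,0,-0.06,0,0,-0.005,0.1,0,0,-0.06,0,0,-0.005,0.1,0,0,-0.06,0,0,-0.005,0.1,0,0,-0.06,0,0,-0.005,0.1]
}}

```text
time: 25.23
position: [0.6348, -0.0869, 0.1625]
tool_rot: [0.719, 0.695, -0.0, 0.0]
ft_force: [-3.9, -2.0, 6.5]
grip_width: 0.0213
grip_force: 12.0
```

```bash
python3 s3.py
```

```text
mz [ 0.075 -0.003 -0.071 -0.049  0.028 -0.042] mean [-0.01  -3.076 -1.944  5.424] pos [ 0.6348 -0.0869  0.1624] q6 -0.2783 yaw -0.031 t 25.5333 w 0.0218
scene 43 barang 1.5003978824591968 expected 1.5393274405715154
side 31 barang 1.4576341782279818 expected 1.5393274405715154
```

Emit:
{"name": "send_rows", "arguments": {
  "increments": [0,0,-0.06,0,0,-0.005,0.1,0,0,-0.06,0,0,-0.005,0.1,0,0,-0.06,0,0,-0.005,0.1,0,0,-0.06,0,0,-0.005,0.1,0,0,-0.06,0,0,-0.005,0.1]
}}

```text
time: 26.0
position: [0.635, -0.0865, 0.1623]
tool_rot: [0.815, 0.58, 0.0, 0.0]
ft_force: [-2.2, 0.1, 6.6]
grip_width: 0.0218
grip_force: 12.0
```

```bash
python3 s3.py
```

```text
mz [0.162 0.08  0.017 0.082 0.081 0.046] mean [ 0.078 -2.466 -0.507  5.908] pos [ 0.635  -0.0865  0.1623] q6 0.0214 yaw -0.331 t 26.3 w 0.0213
scene 45 barang 1.352037158197417 expected 1.239931317869642
side 28 barang 1.307955957065899 expected 1.239931317869642
```

Emit:
{"name": "send_rows", "arguments": {
  "increments": [0,0,0,0,0,0,0.1,0,0,0,0,0,0,0.1,0,0,-0.04,0,0,-0.003,0.1,0,0,-0.04,0,0,-0.003,0.1],
  "newtons": 30
}}

```text
time: 26.68
position: [0.6351, -0.0866, 0.1623]
tool_rot: [0.837, 0.548, 0.0, 0.0]
ft_force: [-2.4, -1.6, 5.2]
grip_width: 0.0213
grip_force: 30.0
```

```bash
python3 s3.py
```

```text
mz [0.259 0.135 0.13  0.081 0.097 0.122] mean [ 0.137 -2.512 -1.066  5.834] pos [ 0.6351 -0.0865  0.1622] q6 0.1012 yaw -0.411 t 26.9833 w 0.0211
scene 44 barang 1.2750665054469288 expected 1.1601818527810277
side 28 barang 1.2384808390163582 expected 1.1601818527810277
```

Emit:
{"name": "send_rows", "arguments": {
  "increments": [0,0,-0.012,0,0,0,0.1,0,0,-0.012,0,0,0,0.1]
}}

```text
time: 27.2
position: [0.6351, -0.0866, 0.1622]
tool_rot: [0.843, 0.538, 0.0, 0.0]
ft_force: [-1.7, -1.4, 5.9]
grip_width: 0.0214
grip_force: 30.0
```

```bash
python3 s3.py
```

```text
mz [0.253 0.272 0.193 0.207 0.181 0.198] mean [ 0.217 -2.556 -0.79   5.894] pos [ 0.6351 -0.0865  0.1622] q6 0.1249 yaw -0.434 t 27.5 w 0.0213
scene 45 barang 1.256115755876486 expected 1.136467001774966
side 31 barang 1.2200741835476014 expected 1.136467001774966
```

Emit:
{"name": "send_rows", "arguments": {
  "increments": [0,0,-0.012,0,0,0,0.1]
}}

```text
time: 27.63
position: [0.6351, -0.0865, 0.1622]
tool_rot: [0.846, 0.533, 0.0, 0.0]
ft_force: [-2.2, -0.6, 5.1]
grip_width: 0.0212
grip_force: 30.0
```

```bash
python3 s3.py
```

```text
mz [0.236 0.167 0.211 0.198 0.21  0.153] mean [ 0.196 -2.432 -0.982  5.519] pos [ 0.6351 -0.0866  0.1622] q6 0.1369 yaw -0.446 t 27.9333 w 0.021
scene 44 barang 1.2455988954426216 expected 1.1244592085747378
side 29 barang 1.2130849900598633 expected 1.1244592085747378
```

The torque holds at about 0.2 N m, which is snug. Now I let go and retreat upward.

Emit:
{"name": "send_rows", "arguments": {
  "increments": [0,0,0,0,0,0,0.7,0,0,0,0,0,0,0.7,0,0,0,0,0,0,0.7,0,0,0,0,0,0,0.7,0,0,0,0,0,2,0.7,0,0,0,0,0,3,0.7,0,0,0,0,0,3,0.7,0,0,0,-2,0,3,0.7,0,0,0,-3,0,2,0.7,0,0,0,-3,0,0,0.7,0,0,0,-3,0,0,0.7,0,0,0,-3,0,0,0.7,0,0,0,0,0,0,0.7,0,0,0,0,0,0,0.7]
}}

```text
time: 29.15
position: [0.4939, -0.0862, 0.2917]
tool_rot: [0.846, 0.532, 0.0, -0.0]
ft_force: [-0.8, -0.2, -0.3]
grip_width: 0.0608
grip_force: 0.0
```

```bash
python3 s3.py; sed -i 's/^    c=dict/    c=dict/' m.py; python3 m.py | grep -E 'stand|beech'; python3 - <<'E'
from h import *
c,s=[dict(np.load(n+'.npz')) for n in('scene','side')]
save(dict(image=np.hstack([cv2.resize(c['image'][200:360,200:360],(400,400)),cv2.resize(s['image'][200:320,330:450],(400,400))])),'end')
E
```

```text
mz [ 0.022 -0.056 -0.012  0.017 -0.009  0.037] mean [-0.    -0.048  0.029 -0.092] pos [ 0.4961 -0.0867  0.2913] q6 0.0513 yaw -0.447 t 29.45 w 0.0609
scene 89 barang 1.2858151551891166 expected 1.1241722610698361
side 51 barang 1.2849284438493487 expected 1.1241722610698361
scene stand rect mm [558. -72.] [153. 245.] 70.0 zmed [0.027 0.03  0.033]
side beech rect mm [ 272. -236.] [146.  45.] 3.6 zmed [0.017 0.02  0.024]
side stand rect mm [550. -78.] [157. 239.] 69.3 zmed [0.025 0.028 0.032]
```

View pics/end.png

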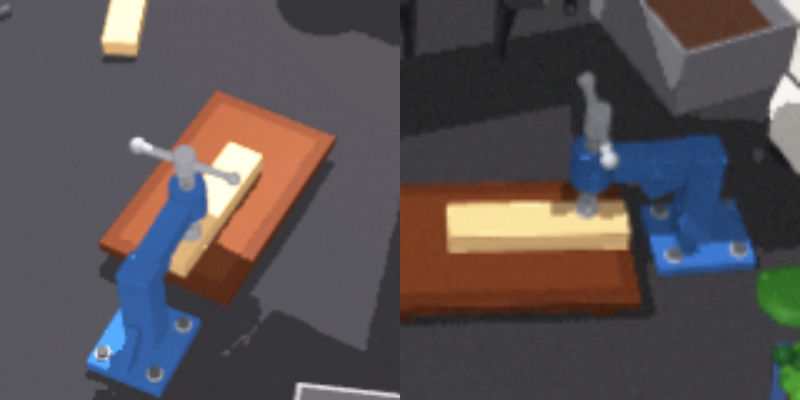

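The foot rests on the flat block, the stand has not moved, and the gripper is clear.

```bash
python3 -c "
from rig import robot
print(robot.hand_in())"
```

```text
the job is handed in; nothing more can be done
None
```

The job is handed in: the beech block lies flat on the stand under the blue clamp's foot, the screw is snugged to about 0.2 N m and released, and the stand's measured position is unchanged, all in about 29 s of the 72 s allowed.

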